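# Drift the stake-holder cover into line and drop in its bolt

## Robot

A 6-joint arm with a two-finger parallel gripper is mounted at the origin on the work surface. World frame = base frame: x ahead of the robot, y to its left, z up, the work surface at z = 0. Lengths are in m, angles in rad, forces in N, time in s.
With the tool pointing down it reaches from about 0.35 to 0.975 m from the base axis. Payload 4.9 kg.
Tool frame: the origin (TCP) lies between the finger pads; the fingertips stand 25 mm ahead of it and the grasp point (between the pads) lies 6 mm ahead of it; z points along the fingers, y is the line along which they close (so a half turn about z gives the same grasp; the last joint's range is limited). The gripper opens to 85 mm and grips with 20 to 120 N. Pads are 22 mm wide; open, the fingers measure 114 mm over their backs; the gripper's body (76 mm by 85 mm) begins 54 mm behind the grasp point. The pads swing forward as they close: fully open they stand 13 mm farther back than shut.
Start: joints at [-1.229, 0.053, 1.613, -0, 1.476, -0.119], TCP at [0.278, -0.56, 0.256] pointing down, gripper open.
Joint ranges: [-3.01, 3.01], [-1.01, 2.22], [0.06, 2.58], [-1.02, 4.17], [0.09, 2.62], [-3.14, 3.14]. Speed limits (rad/s): [2.57, 2.57, 3.14, 3.14, 3.14, 3.14].

## Interface

Orientations are given as a unit quaternion [w, x, y, z].
In Python, from plant import manip gives the robot as it stands.
- The arm moves only by the shell command python3 -m inch 'ROWS'. ROWS is JSON, a list of rows, each a list of 3 entries, a list of its own where there are three numbers: the shift along the tool's x, y, z in m, then the turn, a rotation vector about the tool's x, y, z in rad, then the opening, from 0 (shut) to 1 (fully open). A call has 1 to 8 rows; each row shifts and turns the commanded pose from where the row before left it, along the tool's axes as they then stand; what a row does not reach is not made up. A row lasts 1/10 s, in which the tool goes at most 50 mm and 8.59 degrees, less where a joint would pass 70% of its speed; a pose out of reach is approached as far as the arm can. A call with a gripper value outside its range is refused whole. The fingers move at their own pace and stop on an object; the grip force is fixed at half the most. Time passes only in rows, so rows that do not move let the fingers close. It gives the time, the measured TCP pose, the force, the opening and the grip force at its end, in the units of the state.
- manip.state(): the state, without advancing time (a new reading comes with each control period).
- manip.grab_frame(name): name is "scene" or "top" or "wrist"; returns (picture, depth): 400x640x3 uint8, red, green, blue; 400x640 float32, m along the optical axis (not along the pixel's ray), 0 where there is no reading.
- manip.camera_params(name): a dict with "camera_matrix" (3x3 intrinsics, pixels), "rvec" (rotation vector, rad) and "tvec" (3), from world to camera coordinates, as OpenCV has them. Camera axes: x right, y down, z forward; pixel columns grow to the right and rows downward; lengths in m; the calibration is good to about 2 mm. A picture is of the moment at which its call begins: read the wrist's pose just before it. camera_params takes no time and is no camera call; for the wrist camera it gives the pose at the moment of the call.
- manip.job_done(): hands the job in; it is judged then, once.
Trained networks look in the newest picture that a camera, given by its name, has taken for a name from the list of things; names that differ only in an ending like _2 or _b are one class to them, and where a whole thing is asked for, a point or a joint stands for the part that bears it (a point fixed in the world has none). Each returns a list of dicts, best first, with "score" (0 to 1); they miss things now and then, are a little off and sometimes report something else, mostly with a low value. They report only what shows in the picture. A call takes as long as a camera call. They do not tell look-alikes from the thing itself.
- manip.look_for(camera, label): "point" ([x, y, z] in m, in world coordinates, good to about 4 mm: the middle of the surface that is visible of it).
The state is a dict: "time": time; "joint_pos": joint angles; "joint_vel": joint speeds; "joint_efforts": joint torques, N m; "tool_pos": TCP position; "tool_rot": TCP orientation; "contact_force": force on the tool from outside, world axes, zero at the start; "ft_torque": the same for the moment, N m; "gripper_width": opening from 0.0 (shut) to 1.0 (fully open); "grasp_force": force on a finger pad.
Only numpy, scipy, OpenCV 4.12 (cv2) and the standard library are available. Lean on these libraries where they do the work, as an engineer would, in place of code of your own. Each camera call takes 0.05 s, during which the arm holds its last target. There are 200 camera calls.

## Task

The cover plate on the goldsmith's stake holder has slid out of line with the holes below it. Take the tapered drift pin from the wooden rack and push it fully down through either hole, so that plate and block line up, and leave it there; then fit the hex-headed bolt in the other hole, right down until its flange rests on the plate. The bolt just drops in, no turning.

Things in the scene. Friction and masses are not known exactly. Their poses are not given: they have to be found in the camera images.
- holder: Dark steel block fixed to the bench, 200 x 96 x 65 mm (x, y, z; feet make it 240 long). Origin: centre of underside, x along its length, z up. Two vertical through holes, 37 mm wide, at x = -50 and +50 mm, y = 0. A rail 6 mm high along each long side stops the plate turning or moving sideways. Place and yaw vary.
- plate: Loose aluminium plate, oiled, 180 x 80 x 10 mm, about 0.35 kg, lying on the holder between its rails, free to slide along the holder's x. Origin: centre of underside. Same two 37 mm holes at x = -50 and +50 mm; in line when its origin is over the holder's. Starts 8 to 11 mm off along x. Its top is 75 mm above the bench.
- drift_grip (a point): Drift pin, steel, 0.3 kg, upright in a rack hole: bare round handle 26 mm wide, flange 52 mm wide and 6 thick, below it a 60 mm shank, 32.6 mm wide for 14 mm, then tapering to a 7 mm tip. Point: centre of handle, on the axis, 28 mm above the flange's underside, 22 below the top, 88 above the tip; z up. Home in the holder, the point is 103 mm above the bench.
- bolt_grip (a point): Bolt, 0.3 kg, upright in the rack: tall hex head 30 mm across flats, flange 52 wide, 50 mm shank 26 wide, tapered end. Point on axis, 28 mm above flange's underside, 14 below top, 78 above tip; at home 103 above bench. Its x runs along the rack's row, flats face y. Rack: fixed wooden board, top at 78 mm, 3 holes 90 mm apart; third thing has a T handle. Grip across the row, lift straight out.
Not all that is in view belongs to the job. Leave any red or yellow look-alike of the part that bears bolt_grip alone.

How it is judged:
By the outcome, as a careful person would: the job done as asked, in the order asked, and still so for the second after the job is handed in, with the robot touching nothing.
It also fails if it takes over 61 s, if anything falls off the work surface, if the arm or the gripper's body presses on something with over 40 N, if the wrist force passes 120 N, or if a joint passes its speed limit or range.

## Working session

There is one attempt and no reset: what is moved stays moved. The work goes in short steps, Python scripts to look and compute and a shell command to move; the robot and the scene stay as the last step left them, time stands still between calls to the robot, and variables do not carry over. Pictures are saved under pics/ and viewed, at most 10 in all, crops included, and the job is handed in when it is done.

```bash
mkdir -p pics; ls; cat > h.py <<'E'
import numpy as np, cv2
from plant import manip
from scipy.spatial.transform import Rotation as R
def cam(n):
    p=manip.camera_params(n); return np.array(p["camera_matrix"]),cv2.Rodrigues(np.array(p["rvec"],float))[0],np.array(p["tvec"],float).ravel()
def cloud(d,c):
    K,Rm,t=c; v,u=np.mgrid[:d.shape[0],:d.shape[1]]
    P=np.stack([(u-K[0,2])/K[0,0]*d,(v-K[1,2])/K[1,1]*d,d],-1); W=(P-t)@Rm; W[d<=0]=np.nan; return W
def ray(px,z,c):
    K,Rm,t=c; r=Rm.T@np.array([(px[0]-K[0,2])/K[0,0],(px[1]-K[1,2])/K[1,1],1]); o=-Rm.T@t
    return o+r*(z-o[2])/r[2]
def proj(X,c):
    K,Rm,t=c; q=K@(Rm@np.array(X)+t); return q[:2]/q[2]
E
python3 - <<'E'
from h import *
out=[]
for n in ("top","scene"):
    im,d=manip.grab_frame(n); cv2.imwrite(f"pics/{n}0.png",im[:,:,::-1]); np.savez(f"{n}0.npz",im=im,d=d)
    for l in ("holder","plate","drift_grip","bolt_grip"):
        print(n,l,[(np.round(r["point"],3).tolist(),round(r["score"],2)) for r in manip.look_for(n,l)][:4])
s=manip.state(); print(s["time"],s["tool_pos"],s["tool_rot"],s["gripper_width"])
E
```

```text
pics
top holder [([0.476, 0.138, 0.063], 0.76)]
top plate [([0.526, 0.158, 0.075], 0.78)]
top drift_grip [([0.418, -0.217, 0.086], 0.86), ([0.525, 0.157, 0.076], 0.69)]
top bolt_grip [([0.613, -0.066, 0.071], 0.86), ([0.527, -0.062, 0.058], 0.68)]
scene holder []
scene plate [([0.543, 0.16, 0.073], 0.65)]
scene drift_grip [([0.431, -0.214, 0.092], 0.96)]
scene bolt_grip [([0.625, -0.059, 0.064], 0.76), ([0.535, -0.059, 0.07], 0.74)]
0.5 [ 0.27791423 -0.55977037  0.25628226] [-2.64442343e-05  9.73570675e-01  2.28385944e-01  6.21361652e-06] 0.9969537436627469
```

View pics/top0.png

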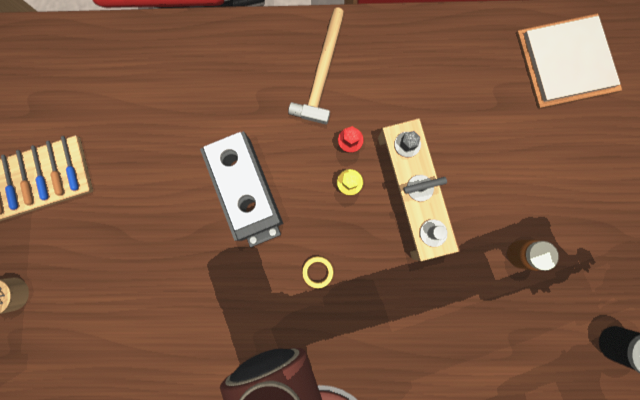

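View pics/scene0.png

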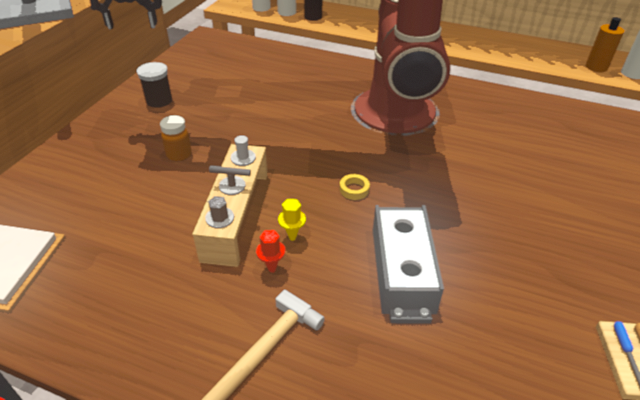

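Top view: drift pin (plain round handle) at (433,232), T-handle at (425,186), grey hex bolt at (408,142) in the rack. The plate has holes at (229,157) and (247,203). Red and yellow look-alikes stand at (350,138) and (350,182). The scene view confirms this: drift at (241,150), bolt at (218,210).

```bash
python3 - <<'E'
from h import *
for n,wins in (("top",dict(drift=(415,215,455,248),bolt=(393,125,425,160),plate=(195,125,290,250),rack=(370,110,465,265))),("scene",dict(drift=(228,132,258,166),bolt=(203,194,236,228)))):
    f=np.load(n+"0.npz"); c=cam(n); W=cloud(f["d"],c); im=f["im"]
    print(n,"cam at",np.round(-c[1].T@c[2],3))
    for k,(a,b,e,g) in wins.items():
        w=W[b:g,a:e].reshape(-1,3); col=im[b:g,a:e].reshape(-1,3)
        ok=np.isfinite(w[:,0]); w=w[ok]; col=col[ok].astype(int)
        if k in("drift","bolt"):
            zt=np.percentile(w[w[:,2]>.095][:,2],90); q=w[w[:,2]>zt-.006]
            print(k,"top z",zt.round(4),"mean",q.mean(0).round(4),"mid",((q.max(0)+q.min(0))/2).round(4),len(q))
            q=w[(abs(w[:,2]-.084)<.003)&True]
            if len(q): print("   flange mid",((q.max(0)+q.min(0))/2).round(4),(q.max(0)-q.min(0)).round(4),len(q))
        else:
            zz=.075 if k=="plate" else .078
            m=abs(w[:,2]-zz)<.005
            if k=="plate": m&=col.min(1)>150
            q=w[m]; r=cv2.minAreaRect((q[:,:2]*1000).astype(np.float32)); print(k,"z",np.median(q[:,2]).round(4),r)
s=manip.state(); print(R.from_quat(np.roll(s["tool_rot"],-1)).as_matrix().round(3))
c=cam("wrist");print("wristcam",-c[1].T@c[2],c[1].round(3),c[0])
E
```

```text
top cam at [ 0.41  -0.017  0.846]
drift top z 0.1292 mean [ 0.4239 -0.2206  0.1278] mid [ 0.424  -0.2208  0.1274] 166
   flange mid [ 0.4259 -0.2208  0.084 ] [0.0571 0.0646 0.006 ] 351
bolt top z 0.1215 mean [ 0.5982 -0.177   0.12  ] mid [ 0.5983 -0.1774  0.1192] 232
   flange mid [ 0.6049 -0.1801  0.0839] [0.0642 0.0573 0.0058] 240
plate z 0.0747 ((530.519775390625, 159.88815307617188), (180.65159606933594, 80.54204559326172), 21.841854095458984)
rack z 0.0782 ((511.28363037109375, -199.65576171875), (270.0687561035156, 76.61865997314453), 14.029898643493652)
scene cam at [1.157 0.234 0.75 ]
drift top z 0.1291 mean [ 0.4259 -0.2182  0.1279] mid [ 0.424  -0.2187  0.1271] 97
   flange mid [ 0.424  -0.2196  0.084 ] [0.0536 0.0719 0.0059] 208
bolt top z 0.1216 mean [ 0.5995 -0.1751  0.1201] mid [ 0.5985 -0.1749  0.1194] 206
   flange mid [ 0.5798 -0.1847  0.084 ] [0.0919 0.072  0.006 ] 249
[[ 0.896  0.445  0.   ]
 [ 0.445 -0.896  0.   ]
 [ 0.    -0.    -1.   ]]
wristcam [ 0.34937522 -0.52382069  0.37419439] [[ 0.445 -0.896 -0.   ]
 [-0.852 -0.423  0.309]
 [-0.277 -0.137 -0.951]] [[330.0016269    0.         320.51144189]
 [  0.         330.0016269  204.44855494]
 [  0.           0.           1.        ]]
```

```bash
python3 -m inch '[[[0,0,0],[0,0,0.108],1],[[0,0,0],[0,0,0.108],1],[[0.028,-0.0367,0],[0,0,0],1],[[0.028,-0.0367,0],[0,0,0],1],[[0.028,-0.0367,0],[0,0,0],1],[[0.028,-0.0367,0],[0,0,0],1],[[0.028,-0.0367,0],[0,0,0],1],[[0.028,-0.0367,0],[0,0,0],1]]'
python3 - <<'E'
from h import *
s=manip.state();M=R.from_quat(np.roll(s["tool_rot"],-1)).as_matrix();p=s["tool_pos"]
print(np.round(p,4),"x-axis deg",np.degrees(np.arctan2(M[1,0],M[0,0])),"to go(tool)",(M.T@(np.array([.424,-.2198,.112])-p)).round(4))
E
```

```text
time: 1.3
tool_pos: [0.3879, -0.3038, 0.2565]
tool_rot: [0.0, 0.993, 0.122, 0.0]
contact_force: [1.2, 0.1, 0.3]
gripper_width: 0.999
grasp_force: 0.0
[ 0.3879 -0.3038  0.2565] x-axis deg 13.999765016395 to go(tool) [ 0.0552 -0.0728  0.1445]
```

```bash
python3 -m inch '[[[0.0276,-0.0364,0],[0,0,0],1],[[0.0276,-0.0364,0],[0,0,0],1],[[0,0,0.045],[0,0,0],1],[[0,0,0],[0,0,0],1]]'
python3 - <<'E'
from h import *
im,d=manip.grab_frame("wrist"); c=cam("wrist"); cv2.imwrite("pics/w1.png",im[:,:,::-1]); W=cloud(d,c)
s=manip.state(); p=s["tool_pos"]
m=(np.hypot(W[...,0]-.424,W[...,1]+.22)<.03)
w=W[m]; 
q=w[(w[:,2]>.122)&(w[:,2]<.135)]; print("top",len(q),q.mean(0).round(4) if len(q) else 0,((q.max(0)+q.min(0))/2).round(4) if len(q) else 0)
print(np.round(p,4),"expected px",proj([.424,-.2198,.128],c))
E
```

```text
time: 1.7
tool_pos: [0.4211, -0.2182, 0.2058]
tool_rot: [-0.004, 0.992, 0.123, -0.004]
contact_force: [-1.0, 0.6, -1.7]
gripper_width: 1.002
grasp_force: 0.0
top 1284 [ 0.4268 -0.2213  0.1303] [ 0.4256 -0.2218  0.1277]
[ 0.4218 -0.2198  0.2084] expected px [322.85294612 223.73974502]
```

View pics/w1.png

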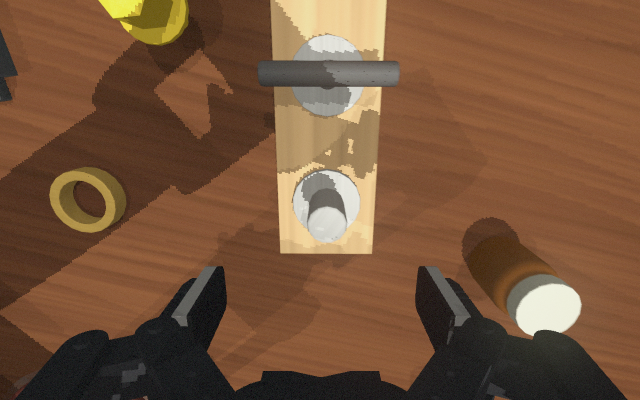

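Wrist view: drift handle top at (327,224), midway between the fingers, with the T-handle beyond at (328,73). It agrees with the earlier measurement, so I descend and grip.

```bash
python3 -m inch '[[[0,0.001,0.035],[0,0,0],1],[[0,0,0.035],[0,0,0],1],[[0,0,0.0295],[0,0,0],1],[[0,0,0],[0,0,0],0],[[0,0,0],[0,0,0],0],[[0,0,0],[0,0,0],0],[[0,0,0],[0,0,0],0],[[0,0,0],[0,0,0],0]]'
```

```text
time: 2.55
tool_pos: [0.4248, -0.2228, 0.1145]
tool_rot: [0.001, 0.993, 0.122, 0.001]
contact_force: [-1.9, 2.5, 6.6]
gripper_width: 0.287
grasp_force: 58.4
```

```bash
python3 -m inch '[[[0,0,-0.015],[0,0,0],0],[[0,0,-0.025],[0,0,0],0],[[0,0,-0.03],[0,0,0],0],[[0,0,-0.03],[0,0,0],0],[[0,0,-0.03],[0,0,0],0],[[0,0,0],[0,0,0],0]]'
python3 - <<'E'
from h import *
for n in ("top","scene"):
    im,d=manip.grab_frame(n); c=cam(n); W=cloud(d,c); np.savez(n+"1.npz",im=im,d=d)
    m=(abs(W[...,0]-.53)<.16)&(abs(W[...,1]-.16)<.12)
    # holder frame ~: red/yellow heights
    q=im.astype(int); ry=(q[...,0]>150)&(q[...,2]<60)&np.isfinite(W[...,0])&(W[...,1]<.1)&(W[...,1]>-.15)&(W[...,0]>.45)
    print(n,"lookalike max z",W[ry][:,2].max() if ry.any() else None)
# plate/holder geometry from first top frame
f=np.load("top0.npz"); c=cam("top"); W=cloud(f["d"],c); im=f["im"].astype(int)
a=np.radians(21.84); ex=np.array([np.cos(a),np.sin(a)]); ey=np.array([-ex[1],ex[0]])
P=W[125:255,195:295].reshape(-1,3); col=im[125:255,195:295].reshape(-1,3); ok=np.isfinite(P[:,0]); P=P[ok];col=col[ok]
o=np.array([.5305,.1599]); l=np.c_[(P[:,:2]-o)@ex,(P[:,:2]-o)@ey,P[:,2]]
for z0,z1,nm in ((.058,.070,"block top"),(.0772,.086,"rails"),(.070,.0772,"plate")):
    m=(l[:,2]>z0)&(l[:,2]<z1)&(abs(l[:,1])<.055)
    if nm=="plate": m&=col.min(1)>150
    q=l[m]; print(nm,len(q),np.percentile(q,[0,1,50,99,100],axis=0).round(4).tolist() if len(q) else 0)
E
```

```text
time: 3.15
tool_pos: [0.4258, -0.2239, 0.2478]
tool_rot: [0.004, 0.992, 0.122, 0.004]
contact_force: [1.0, 0.1, -2.7]
gripper_width: 0.29
grasp_force: 59.3
top lookalike max z 0.0928197897052845
scene lookalike max z 0.0957420039770209
block top 997 [[-0.1093, -0.0472, 0.058], [-0.1091, -0.0471, 0.0589], [-0.0649, 0.0027, 0.0655], [0.0825, 0.0486, 0.07], [0.0901, 0.0494, 0.07]]
rails 114 [[-0.0902, -0.0403, 0.0772], [-0.0899, -0.0402, 0.0772], [-0.005, -0.009, 0.0776], [0.0873, 0.0363, 0.0793], [0.0885, 0.0366, 0.0797]]
plate 2950 [[-0.0903, -0.0402, 0.0701], [-0.089, -0.0397, 0.0715], [-0.0017, 0.0004, 0.0747], [0.0884, 0.0394, 0.077], [0.0903, 0.0403, 0.0772]]
```

```bash
python3 - <<'E'
from h import *
im=np.load("top1.npz")["im"]; a=cv2.resize(im[110:265,180:400],None,fx=3,fy=3,interpolation=cv2.INTER_CUBIC)
cv2.imwrite("pics/crop1.png",a[:,:,::-1]); s=manip.state(); print(s["tool_pos"],s["gripper_width"],s["grasp_force"])
E
```

```text
[ 0.42377526 -0.22246003  0.24220679] 0.290562279160489 59.34050738811493
```

View pics/crop1.png

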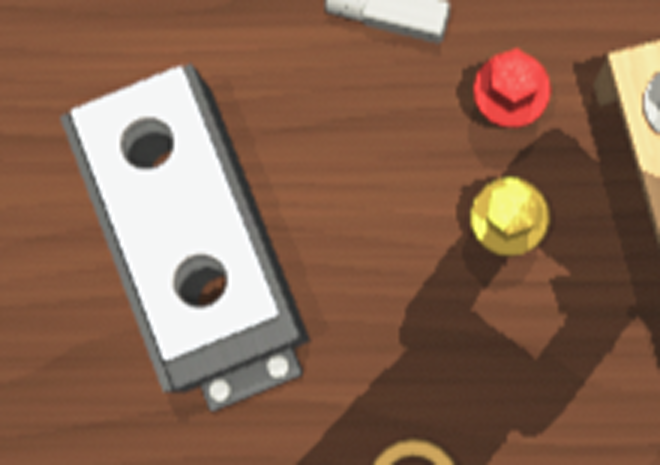

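The plate sits about 9.3 mm off along +x (away from the robot): the crop shows the bare block strip and foot only at the near end, around (235,350). I'll go to a viewing spot short of the near hole.

```bash
python3 -m inch '[[[0,0,0],[0,0,-0.137],0],[[0.0124,-0.035,0],[0,0,0],0],[[0.0124,-0.035,0],[0,0,0],0],[[0.0124,-0.035,0],[0,0,0],0],[[0.0124,-0.035,0],[0,0,0],0],[[0.0124,-0.035,0],[0,0,0],0],[[0.0124,-0.035,0],[0,0,0],0],[[0.0124,-0.035,0],[0,0,0],0]]' >/dev/null; python3 -m inch '[[[0.0124,-0.035,0],[0,0,0],0],[[0.0124,-0.035,0],[0,0,0],0],[[0,0,0],[0,0,0],0],[[0,0,0],[0,0,0],0]]'
python3 - <<'E'
from h import *
s=manip.state();p=s["tool_pos"];c=cam("wrist")
im,d=manip.grab_frame("wrist"); cv2.imwrite("pics/w2.png",im[:,:,::-1]); np.savez("w2.npz",im=im,d=d,Rm=c[1],t=c[2],K=c[0])
W=cloud(d,c); col=im.astype(int)
m=(abs(W[...,2]-.075)<.006)&(col.min(-1)>140)&(W[...,1]>.03)
q=W[m]; print(len(q),"z",np.median(q[:,2])); print(cv2.minAreaRect((q[:,:2]*1000).astype(np.float32)))
a=np.radians(21.84); ex=np.array([np.cos(a),np.sin(a)]); ey=np.array([-ex[1],ex[0]]); o=np.array([.5305,.1599])
l=np.c_[(W[...,:2].reshape(-1,2)-o)@ex,(W[...,:2].reshape(-1,2)-o)@ey,W[...,2].ravel()]
b=l[(l[:,2]>.058)&(l[:,2]<.068)&(abs(l[:,1])<.04)&(l[:,0]<-.07)]; print("block end",np.percentile(b[:,0],[0,1,5,50,100]).round(4),len(b))
pl=l[m.ravel()]; print("plate ends",pl.min(0),pl.max(0))
M=R.from_quat(np.roll(s["tool_rot"],-1)).as_matrix(); print(np.round(p,4),np.degrees(np.arctan2(M[1,0],M[0,0])))
E
```

```text
time: 4.45
tool_pos: [0.4087, 0.1118, 0.2395]
tool_rot: [0.0, 0.982, 0.191, -0.002]
contact_force: [-0.6, -0.9, -3.6]
gripper_width: 0.291
grasp_force: 60.1
13004 z 0.07531926235119779
((498.8454284667969, 144.583740234375), (107.15206909179688, 86.79297637939453), 22.010915756225586)
block end [-0.1078 -0.1076 -0.1069 -0.0988 -0.0903] 1806
plate ends [-0.0887331  -0.04579087  0.06920873] [0.01860869 0.04092452 0.07811375]
[0.4087 0.1118 0.2395] 22.001768112138485
```

View pics/w2.png

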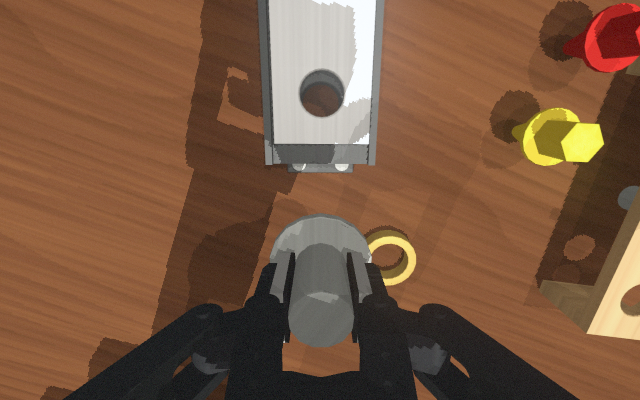

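Wrist view: near plate hole centred at (321,93). The drift hangs straight, flange centre about (320,262), handle top (320,320). The block's bare strip ends at row ~163.

```bash
python3 - <<'E'
from h import *
f=np.load("w2.npz"); c=(f["K"],f["Rm"],f["t"]); W=cloud(f["d"],c); im=f["im"]
s=manip.state(); p=np.array(s["tool_pos"]); M=R.from_quat(np.roll(s["tool_rot"],-1)).as_matrix()
g=cv2.cvtColor(im,cv2.COLOR_RGB2GRAY); sub=g[60:130,285:360]; _,t=cv2.threshold(sub,120,255,cv2.THRESH_BINARY_INV)
cs=max(cv2.findContours(t,cv2.RETR_EXTERNAL,cv2.CHAIN_APPROX_NONE)[0],key=cv2.contourArea)
pts=np.array([ray((x+285,y+60),.075,c)[:2] for x,y in cs[:,0]]); e=cv2.fitEllipse((pts*1000).astype(np.float32)); print("hole",e)
tl=(W-p)@M
m=(np.hypot(tl[...,0],tl[...,1])<.035)&(tl[...,2]>-.05)&(tl[...,2]<.06)
w=tl[m]; 
t_=w[(abs(w[:,0])<.02)&(abs(w[:,1])<.016)&(w[:,2]<.0)]; zt=np.percentile(t_[:,2],5); q=t_[t_[:,2]<zt+.004]
print("handle top tool z",zt,"mid",(q.max(0)+q.min(0))/2,np.ptp(q,axis=0))
for z in (.022,.027,.03,.034): 
    q=w[abs(w[:,2]-z)<.003]; print(z,len(q),q.min(0).round(4) if len(q) else 0,q.max(0).round(4) if len(q) else 0)
h=np.array(e[0])/1000; a=np.radians(22); ex=np.array([np.cos(a),np.sin(a)])
for off in (.0085,.0095): print("holder near hole",h-off*ex)
tgt=np.r_[h-.009*ex,p[2]]; print("to go tool",M.T@(tgt-p), p)
E
```

```text
hole ((484.9788818359375, 142.53846740722656), (35.138851165771484, 35.446372985839844), 128.49562072753906)
handle top tool z -0.04895299989114395 mid [ 1.38639364e-02 -7.79556823e-08 -4.74739793e-02] [0.00990822 0.03199272 0.00504127]
0.022 361 [ 0.0027 -0.0218  0.019 ] [0.0134 0.0212 0.0249]
0.027 500 [ 0.0018 -0.0258  0.0241] [0.0258 0.0228 0.03  ]
0.03 2833 [ 0.0007 -0.0266  0.027 ] [0.0264 0.0243 0.033 ]
0.034 1091 [ 0.0007 -0.0268  0.031 ] [0.0264 0.0243 0.0366]
holder near hole [0.47709782 0.13935431]
holder near hole [0.47617064 0.1389797 ]
to go tool [ 0.07313104 -0.00076151 -0.00023711] [0.40906535 0.11118072 0.23992854]
```

```bash
python3 -m inch '[[[0.036,0,0],[0,0,0],0],[[0.036,0,0],[0,0,0],0],[[0,0,0.03],[0,0,0],0],[[0,0,0.03],[0,0,0],0],[[0,0,0],[0,0,0],0],[[0,0,0],[0,0,0],0]]'; python3 -m inch '[[[0,0,0.01],[0,0,0],0],[[0,0,0.01],[0,0,0],0],[[0,0,0.01],[0,0,0],0],[[0,0,0],[0,0,0],0]]'
```

```text
time: 5.1
tool_pos: [0.4763, 0.1371, 0.1811]
tool_rot: [0.0, 0.982, 0.189, -0.001]
contact_force: [1.1, -0.3, -2.4]
gripper_width: 0.285
grasp_force: 60.1
time: 5.5
tool_pos: [0.4757, 0.1382, 0.1501]
tool_rot: [-0.0, 0.982, 0.19, -0.001]
contact_force: [-0.9, 0.3, -3.5]
gripper_width: 0.29
grasp_force: 60.1
```

```bash
python3 -m inch '[[[0,0,0.007],[0,0,0],0],[[0,0,0.007],[0,0,0],0],[[0,0,0],[0,0,0],0]]'; python3 -m inch '[[[0,0,0.005],[0,0,0],0],[[0,0,0.005],[0,0,0],0],[[0,0,0],[0,0,0],0]]'
```

```text
time: 5.8
tool_pos: [0.4761, 0.1383, 0.1366]
tool_rot: [-0.0, 0.982, 0.19, -0.001]
contact_force: [0.1, -0.3, -2.7]
gripper_width: 0.287
grasp_force: 60.1
time: 6.1
tool_pos: [0.4762, 0.1383, 0.127]
tool_rot: [-0.0, 0.982, 0.19, -0.001]
contact_force: [0.2, -0.0, -3.3]
gripper_width: 0.289
grasp_force: 60.1
```

```bash
python3 -m inch '[[[0,0,0.004],[0,0,0],0],[[0,0,0.004],[0,0,0],0],[[0,0,0],[0,0,0],0]]'; python3 -m inch '[[[0,0,0.004],[0,0,0],0],[[0,0,0.003],[0,0,0],0],[[0,0,0],[0,0,0],0],[[0,0,0],[0,0,0],0]]'
```

```text
time: 6.4
tool_pos: [0.4763, 0.1383, 0.119]
tool_rot: [-0.0, 0.982, 0.19, -0.001]
contact_force: [0.3, -0.3, -2.7]
gripper_width: 0.29
grasp_force: 60.1
time: 6.8
tool_pos: [0.4766, 0.1383, 0.1127]
tool_rot: [-0.0, 0.982, 0.19, -0.0]
contact_force: [-0.4, 0.1, -2.5]
gripper_width: 0.287
grasp_force: 60.1
```

```bash
python3 -m inch '[[[0,0,0.002],[0,0,0],0],[[0,0,0.002],[0,0,0],0],[[0,0,0],[0,0,0],0],[[0,0,0],[0,0,0],0]]'; python3 -m inch '[[[0,0,0.001],[0,0,0],0],[[0,0,0],[0,0,0],0]]'
python3 - <<'E'
from h import *
im,d=manip.grab_frame("wrist"); cv2.imwrite("pics/w3.png",im[:,:,::-1])
E
```

```text
time: 7.2
tool_pos: [0.4784, 0.1386, 0.1115]
tool_rot: [0.0, 0.982, 0.19, 0.002]
contact_force: [-2.1, -0.1, 7.7]
gripper_width: 0.29
grasp_force: 61.3
time: 7.4
tool_pos: [0.4785, 0.1387, 0.1115]
tool_rot: [0.0, 0.982, 0.19, 0.002]
contact_force: [-5.1, -0.1, 12.0]
gripper_width: 0.288
grasp_force: 61.8
```

View pics/w3.png

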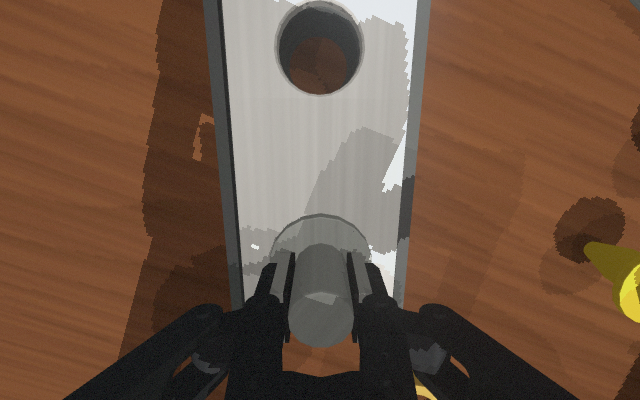

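Wrist view: drift seems down at (320,280) with the far hole at (320,48), its block wall visible inside. I'll check the flange height and alignment.

```bash
cat > chk.py <<'E'
from h import *
c=cam("wrist"); s=manip.state(); p=np.array(s["tool_pos"]); M=R.from_quat(np.roll(s["tool_rot"],-1)).as_matrix()
im,d=manip.grab_frame("wrist"); W=cloud(d,c); tl=(W-p)@M
r=np.hypot(tl[...,0]-.0,tl[...,1])
fl=W[(r<.0255)&(r>.017)&(abs(tl[...,1])<.014)&(tl[...,0]>.016)][:,2]
pl=W[(tl[...,0]>.035)&(tl[...,0]<.06)&(abs(tl[...,1])<.03)][:,2]
print("flange",np.percentile(fl,[10,50,90]).round(4),len(fl),"plate",np.percentile(pl,[10,50,90]).round(4))
print("tilt z",M[:,2].round(4),"F",np.round(s["contact_force"],1),"T",np.round(s["ft_torque"],2),"p",p.round(4))
E
python3 chk.py
```

```text
flange [0.0809 0.1623 0.1726] 3228 plate [0.0745 0.0753 0.0761]
tilt z [ 3.3e-03  4.0e-04 -1.0e+00] F [-5.1 -0.1 12.5] T [-0.16  0.8  -0.05] p [0.4785 0.1387 0.1115]
```

```bash
python3 -m inch '[[[0,0,0],[0,0,0],1],[[0,0,0],[0,0,0],1],[[0,0,0],[0,0,0],1],[[0,0,0],[0,0,0],1],[[0,0,-0.03],[0,0,0],1],[[0,0,-0.045],[0,0,0],1],[[0,0,-0.045],[0,0,0],1],[[0,0,0],[0,0,0],1]]'
python3 - <<'E'
from h import *
for n in("wrist","scene"):
    c=cam(n); im,d=manip.grab_frame(n); W=cloud(d,c); np.savez(n+"4.npz",im=im,d=d,K=c[0],Rm=c[1],t=c[2])
    a=np.radians(22); ex=np.array([np.cos(a),np.sin(a)]); ey=np.array([-ex[1],ex[0]]); o=np.array([.4763,.1387])
    l=np.c_[(W[...,:2].reshape(-1,2)-o)@ex,(W[...,:2].reshape(-1,2)-o)@ey,W[...,2].ravel()]
    r=np.hypot(l[:,0],l[:,1]); f=l[(r<.027)&(r>.017)&(l[:,2]<.1)&(l[:,2]>.06)]
    print(n,"flange z",np.percentile(f[:,2],[5,25,50,75,95]).round(4),len(f))
    t=l[(r<.03)&(l[:,2]>.115)]; print("top",t[:,2].max(),(t.max(0)+t.min(0))/2,len(t))
    b=l[(l[:,2]>.058)&(l[:,2]<.068)&(abs(l[:,1])<.035)&(l[:,0]<-.02)&(l[:,0]>-.07)]; q=l[(abs(l[:,2]-.075)<.003)&(abs(l[:,1])<.035)&(l[:,0]>-.07)]
    if len(b): print("block strip",np.percentile(b[:,0],[1,99]).round(4),len(b),"plate near end",np.percentile(q[:,0],[.1,1]).round(4))
    if n=="wrist": cv2.imwrite("pics/w4.png",im[:,:,::-1])
E
```

```text
time: 8.3
tool_pos: [0.4804, 0.1388, 0.2358]
tool_rot: [0.0, 0.982, 0.19, 0.007]
contact_force: [-0.4, 0.4, 0.8]
gripper_width: 1.002
grasp_force: 0.0
wrist flange z [0.0756 0.0807 0.0812 0.0817 0.0823] 1295
top 0.2998343222448268 [6.02791242e-03 8.03754081e-05 2.07594814e-01] 5345
block strip [-0.0494 -0.0425] 507 plate near end [-0.0378 -0.0363]
scene flange z [0.0752 0.0797 0.081  0.0817 0.0828] 255
top 0.4629261744416451 [ 0.00927933 -0.00030923  0.28900712] 1126
block strip [-0.0519 -0.0483] 21 plate near end [-0.0386 -0.0352]
```

View pics/w4.png

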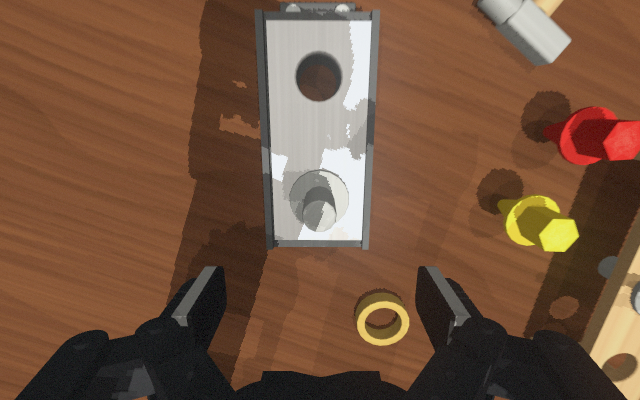

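Drift is home (flange top 81 mm, two views) and the plate now shows equal bare strips at both ends (rows 12–20 and 241–248). The free far hole is at (319,77). Now the bolt.

```bash
python3 -m inch '[[[0,0,0],[0,0,0.137],1],[[0.0054,0.0418,0],[0,0,0],1],[[0.0054,0.0418,0],[0,0,0],1],[[0.0054,0.0418,0],[0,0,0],1],[[0.0054,0.0418,0],[0,0,0],1],[[0.0054,0.0418,0],[0,0,0],1],[[0.0054,0.0418,0],[0,0,0],1],[[0.0054,0.0418,0],[0,0,0],1]]' >/dev/null; python3 -m inch '[[[0.0054,0.0418,0],[0,0,0],1],[[0,0,0.02],[0,0,0],1],[[0,0,0],[0,0,0],1],[[0,0,0],[0,0,0],1]]'
python3 - <<'E'
from h import *
c=cam("wrist"); s=manip.state(); p=np.array(s["tool_pos"]); M=R.from_quat(np.roll(s["tool_rot"],-1)).as_matrix()
im,d=manip.grab_frame("wrist"); W=cloud(d,c); cv2.imwrite("pics/w5.png",im[:,:,::-1])
r=np.hypot(W[...,0]-.599,W[...,1]+.176); w=W[(r<.03)&(W[...,2]<.15)]
q=w[(w[:,2]>.116)&(w[:,2]<.126)]; mid=(q.max(0)+q.min(0))/2; print("top",np.median(q[:,2]),q.mean(0),mid,len(q))
f=w[abs(w[:,2]-.084)<.003]; print("flange mid",(f.max(0)+f.min(0))/2,np.ptp(f,axis=0))
print(p,M[:,0],M[:,2],"to go",M.T@(np.r_[q.mean(0)[:2],.112]-p))
# far hole from earlier view
g=np.load("wrist4.npz"); c4=(g["K"],g["Rm"],g["t"]); sub=cv2.cvtColor(g["im"],cv2.COLOR_RGB2GRAY)[45:110,288:350]; _,t=cv2.threshold(sub,110,255,cv2.THRESH_BINARY_INV)
cs=max(cv2.findContours(t,cv2.RETR_EXTERNAL,cv2.CHAIN_APPROX_NONE)[0],key=cv2.contourArea)
print("far hole",cv2.fitEllipse(np.array([ray((x+288,y+45),.075,c4)[:2]*1000 for x,y in cs[:,0]],np.float32)))
E
```

```text
time: 9.6
tool_pos: [0.5983, -0.1749, 0.2052]
tool_rot: [-0.001, 0.993, 0.122, -0.002]
contact_force: [0.7, 0.5, 0.1]
gripper_width: 1.003
grasp_force: 0.0
top 0.12025739497228663 [ 0.59941028 -0.17610867  0.12019142] [ 0.59911258 -0.17625696  0.11922178] 1762
flange mid [ 0.60068576 -0.17625147  0.083985  ] [0.04785836 0.05133262 0.0059397 ]
[ 0.59834413 -0.17489256  0.20518703] [ 0.97015262  0.24246457 -0.00385135] [-0.00449519  0.00210226 -0.99998769] to go [0.00109835 0.00172993 0.09317854]
far hole ((570.116943359375, 176.85939025878906), (35.10175704956055, 35.4556999206543), 145.71583557128906)
```

View pics/w5.png

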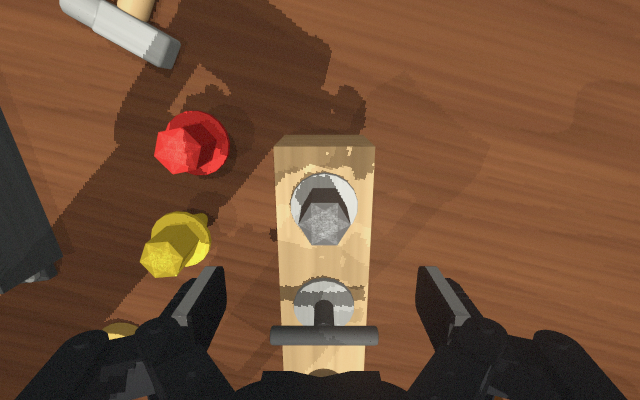

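Wrist view: grey hex bolt at (325,224), centred between the fingers; T-handle clear at (323,336). The far hole is at (0.570, 0.177).

```bash
python3 -m inch '[[[0.0005,0.0015,0.035],[0,0,0],1],[[0,0,0.035],[0,0,0],1],[[0,0,0.023],[0,0,0],1],[[0,0,0],[0,0,0],0],[[0,0,0],[0,0,0],0],[[0,0,0],[0,0,0],0],[[0,0,0],[0,0,0],0],[[0,0,0],[0,0,0],0]]';  python3 -m inch '[[[0,0,-0.015],[0,0,0],0],[[0,0,-0.025],[0,0,0],0],[[0,0,-0.03],[0,0,0],0],[[0,0,-0.03],[0,0,0],0],[[0,0,-0.03],[0,0,0],0],[[0,0,0],[0,0,0],0]]'
```

```text
time: 10.45
tool_pos: [0.6022, -0.1775, 0.118]
tool_rot: [0.001, 0.993, 0.122, 0.002]
contact_force: [0.2, 1.2, 6.9]
gripper_width: 0.382
grasp_force: 59.6
time: 11.05
tool_pos: [0.6027, -0.1779, 0.2513]
tool_rot: [0.003, 0.993, 0.122, 0.004]
contact_force: [0.3, 0.7, -1.7]
gripper_width: 0.377
grasp_force: 60.0
```

```bash
python3 - <<'E'
from h import *
c=cam("wrist"); s=manip.state(); p=np.array(s["tool_pos"]); M=R.from_quat(np.roll(s["tool_rot"],-1)).as_matrix()
im,d=manip.grab_frame("wrist"); W=cloud(d,c); tl=(W-p)@M; cv2.imwrite("pics/w6.png",im[:,:,::-1])
for z in (.026,.03,.034,.038):
    q=tl[(abs(tl[...,2]-z)<.003)&(np.hypot(tl[...,0],tl[...,1])<.04)]; print(z,len(q),q.min(0).round(4),q.max(0).round(4))
q=tl[(abs(tl[...,0])<.03)&(abs(tl[...,1])<.012)&(tl[...,2]<.01)&(tl[...,2]>-.03)]; print("head top z",np.percentile(q[:,2],[1,5,20]))
print(p.round(4),M[:,2].round(4),"to go",M.T@(np.array([.5695,.1765,p[2]])-p))
E
```

```text
0.026 341 [-0.0011 -0.0168  0.023 ] [0.0128 0.0157 0.029 ]
0.03 482 [-0.0017 -0.0218  0.027 ] [0.0224 0.0209 0.033 ]
0.034 2219 [-0.0026 -0.0248  0.031 ] [0.0232 0.0237 0.037 ]
0.038 246 [ 0.0035 -0.0244  0.035 ] [0.0234 0.0233 0.0403]
head top z [-0.00341564 -0.00307425 -0.00263348]
[ 0.6027 -0.1779  0.2513] [ 0.0093 -0.004  -0.9999] to go [ 0.05371135 -0.35189106 -0.00173218]
```

View pics/w6.png

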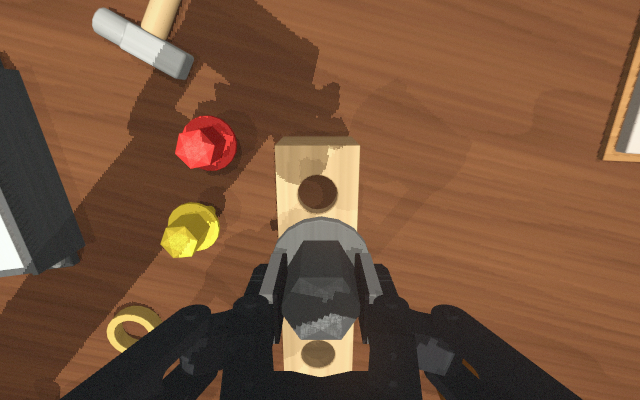

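Wrist view: bolt held straight, hex flats against the pads, flange centred at (320,255); its rack hole is empty at (317,193).

```bash
python3 -m inch '[[[0.007,-0.03,0],[0,0,0],0],[[0.007,-0.045,0],[0,0,0],0],[[0.007,-0.045,0],[0,0,0],0],[[0.007,-0.045,0],[0,0,0],0],[[0.007,-0.045,0],[0,0,0],0],[[0.007,-0.045,0],[0,0,0],0],[[0.007,-0.045,0],[0,0,0],0],[[0.007,-0.03,0],[0,0,0],0]]' >/dev/null; python3 -m inch '[[[0,-0.02,0],[0,0,0],0],[[0,0,0],[0,0,0],0],[[0,0,0],[0,0,0],0],[[0,0,0],[0,0,0],0]]'
cat > w.py <<'E'
from h import *
s=manip.state(); p=np.array(s["tool_pos"]); M=R.from_quat(np.roll(s["tool_rot"],-1)).as_matrix()
print(p.round(4),M[:,2].round(4),"to go",(M.T@(np.array([.5695,.1765,p[2]])-p)+[.0025,0,0]).round(4))
E
python3 w.py
```

```text
time: 12.3
tool_pos: [0.5696, 0.1752, 0.2433]
tool_rot: [0.0, 0.993, 0.122, -0.001]
contact_force: [-0.9, -0.6, -3.1]
gripper_width: 0.378
grasp_force: 60.3
[0.5696 0.1752 0.2433] [-2.1e-03 -8.0e-04 -1.0e+00] to go [ 0.0027 -0.0013 -0.    ]
```

```bash
python3 -m inch '[[[0.0025,-0.001,0.03],[0,0,0],0],[[0,0,0.03],[0,0,0],0],[[0,0,0],[0,0,0],0]]' >/dev/null;  python3 -m inch '[[[0,0,0.01],[0,0,0],0],[[0,0,0.01],[0,0,0],0],[[0,0,0],[0,0,0],0]]'; python3 w.py
```

```text
time: 12.9
tool_pos: [0.5719, 0.1774, 0.1641]
tool_rot: [0.0, 0.993, 0.122, -0.001]
contact_force: [0.5, 1.1, -3.6]
gripper_width: 0.376
grasp_force: 60.4
[0.5719 0.1774 0.1641] [-1.2e-03 -2.0e-04 -1.0e+00] to go [-0.0001  0.0003  0.    ]
```

```bash
python3 -m inch '[[[0,0,0.01],[0,0,0],0],[[0,0,0.01],[0,0,0],0],[[0,0,0],[0,0,0],0]]'
```

```text
time: 13.2
tool_pos: [0.571, 0.1776, 0.1427]
tool_rot: [0.0, 0.993, 0.122, -0.002]
contact_force: [-0.3, -0.4, -2.7]
gripper_width: 0.378
grasp_force: 60.4
```

```bash
python3 -m inch '[[[0,0,0.008],[0,0,0],0],[[0,0,0.008],[0,0,0],0],[[0,0,0.006],[0,0,0],0],[[0,0,0],[0,0,0],0]]';python3 -m inch '[[[0,0,0.003],[0,0,0],0],[[0,0,0.003],[0,0,0],0],[[0,0,0.001],[0,0,0],0],[[0,0,0],[0,0,0],0]]'
```

```text
time: 13.6
tool_pos: [0.5713, 0.1776, 0.1212]
tool_rot: [0.0, 0.993, 0.122, -0.001]
contact_force: [-0.2, 0.6, -3.3]
gripper_width: 0.38
grasp_force: 60.4
time: 14.0
tool_pos: [0.5721, 0.1778, 0.1157]
tool_rot: [-0.0, 0.993, 0.122, -0.0]
contact_force: [0.9, 0.1, -2.4]
gripper_width: 0.379
grasp_force: 60.4
```

```bash
python3 -m inch '[[[0,0,0.002],[0,0,0],0],[[0,0,0.001],[0,0,0],0],[[0,0,0],[0,0,0],0],[[0,0,0],[0,0,0],0]]'
```

```text
time: 14.4
tool_pos: [0.5736, 0.178, 0.115]
tool_rot: [-0.0, 0.993, 0.122, 0.002]
contact_force: [-0.5, -0.2, 5.7]
gripper_width: 0.375
grasp_force: 61.1
```

```bash
python3 -m inch '[[[0,0,0],[0,0,0],1],[[0,0,0],[0,0,0],1],[[0,0,0],[0,0,0],1],[[0,0,0],[0,0,0],1],[[0,0,-0.03],[0,0,0],1],[[0,0,-0.04],[0,0,0],1],[[0,0,-0.04],[0,0,0],1],[[0,0,0],[0,0,0],1]]'; python3 -m inch '[[[-0.02,0.04,0],[0,0,0],1],[[-0.02,0.04,0],[0,0,0],1],[[-0.02,0.04,0],[0,0,0],1],[[-0.02,0.04,0],[0,0,0],1],[[0,0,0],[0,0,0],1],[[0,0,0],[0,0,0],1]]'
python3 - <<'E'
from h import *
a=np.radians(22); ex=np.array([np.cos(a),np.sin(a)]); ey=np.array([-ex[1],ex[0]])
for n in ("top","scene"):
    c=cam(n); im,d=manip.grab_frame(n); W=cloud(d,c)
    if n=="scene": cv2.imwrite("pics/fin.png",cv2.resize(im[160:340,330:480],None,fx=3,fy=3)[:,:,::-1])
    for k,o in (("drift",(.476,.1385)),("bolt",(.5695,.1765))):
        P=W.reshape(-1,3); l=np.c_[(P[:,:2]-o)@ex,(P[:,:2]-o)@ey,P[:,2]]; r=np.hypot(l[:,0],l[:,1])
        f=l[(r<.027)&(r>.018)&(l[:,2]>.06)&(l[:,2]<.1)]; t=l[(r<.02)&(l[:,2]<.15)]
        print(n,k,"flange z",np.percentile(f[:,2],[25,50,75]).round(4) if len(f) else 0,len(f),"top",np.percentile(t[:,2],95).round(4) if len(t) else 0)
E
```

```text
time: 15.2
tool_pos: [0.5757, 0.1784, 0.2307]
tool_rot: [-0.0, 0.992, 0.122, 0.006]
contact_force: [-0.3, 1.1, 0.7]
gripper_width: 1.0
grasp_force: 0.0
time: 15.8
tool_pos: [0.533, 0.0024, 0.2222]
tool_rot: [-0.0, 0.993, 0.121, -0.0]
contact_force: [0.1, 0.2, -0.1]
gripper_width: 1.0
grasp_force: 0.0
top drift flange z [0.08   0.0809 0.0818] 44 top 0.0826
top bolt flange z [0.0799 0.0808 0.082 ] 48 top 0.1187
scene drift flange z [0.0797 0.0808 0.0819] 233 top 0.126
scene bolt flange z [0.0791 0.081  0.0819] 302 top 0.1185
```

View pics/fin.png

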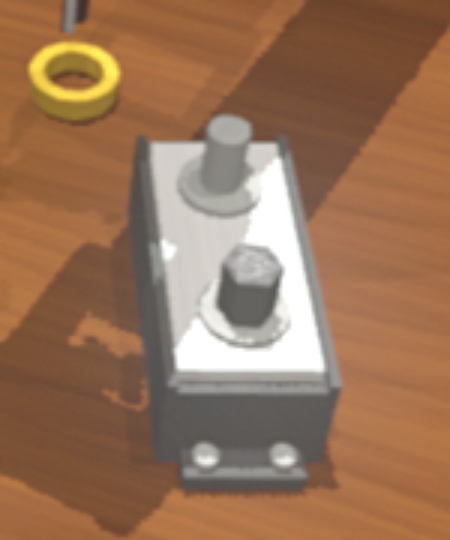

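The crop shows the drift (flange at (220,188)) and the bolt (flange at (247,312)) both flat on the plate, flange tops at 81 mm. The gripper is clear of everything.

```bash
python3 -c "
from plant import manip
print(manip.job_done())"
```

```text
the job is handed in; nothing more can be done
None
```

The drift pin is fully down in the near hole with plate and block in line, the hex bolt sits in the far hole with its flange on the plate, and the job was handed in at about 16 s (the hand-in gave no verdict).

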